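# Seat the reference probe in the clear well of a dry-well calibrator

### The job

Take the long probe from the rack and push it gently down a well of the calibrator, past the stiff disc, until it is hard against the bottom, then look at its two rings: if the rim does not lie between them the well is blocked, so draw the probe out and use the other well. Leave the probe standing pushed home with the rim between the rings, let go, and leave the short probe and everything else where they are.

Things in the scene. Friction and masses are not known exactly. Their poses are not given: they have to be found in the camera images.
- probe: the long probe, about 90 g: steel stem 12 mm in diameter with a bevelled tip; black handle 22 mm in diameter from 92 to 152 mm above the tip (its top end). Two thin dark rings round the stem, 73 and 89 mm above the tip, mark the right depth: the well's rim must lie between them. Starts upright in either hole of the rack. Origin at the centre of the tip, z towards the handle
- rack: fixed grey rack 70 x 140 mm (x, y), 50 mm tall, with two holes 13.2 mm wide and 40 mm deep, 35 mm either side of its centre along its y axis, a probe standing in each. A probe standing in it has its tip 10 mm above the bench. Origin at the centre of the underside, z up
- drywell: fixed dry-well calibrator: grey box 130 x 150 mm (x, y), 110 mm tall, its top let in with aluminium that has two round blind wells, 14 mm wide with a 3 mm bevel, 30 mm either side of the centre along its y axis. 10 to 20 N is a firm push; more than 30 N between probe and calibrator does damage. Origin at the centre of the underside, z up
- well_a (a point): centre of the mouth of one well (drywell's +y side), level with the rim, 110 mm above the bench. In each well a stiff disc 61.5 mm down holds the probe up; it yields at about 5 N and stays where pushed. In a clear well the floor lies 75 to 87 mm below the rim (it varies); floor and spacer give only about 1 mm per 16 N
- well_b (a point): centre of the mouth of the other well (drywell's -y side), level with the rim, 110 mm above the bench. At least one of the two wells is clear; the other usually holds a hard spacer 62 mm below the rim, just under the disc, where the probe stops dead with its lower ring about 11 mm above the rim. Which one cannot be seen from outside
- short_probe: another probe: same 12 mm steel stem but only 72 mm long, with a low mushroom head 34 mm in diameter and 16 mm tall (88 mm in all), no rings on it. Stands in the other hole of the rack. Not to be used. Origin at the tip, z up
- screwdriver: a 150 mm screwdriver lying on the bench, a bystander; origin under its middle
- tape: a roll of tape lying flat, 90 mm across, 22 mm tall, a bystander; origin at the centre of its underside
- multimeter: a hand-held multimeter lying flat, 150 x 75 x 32 mm, a bystander; origin at the centre of its underside
- mug: a mug 80 mm across, 95 mm tall, a bystander; origin at the centre of its underside
- spool: a small standing spool, 56 mm across, 48 mm tall, a bystander; origin at the centre of its underside
- heatsink: a finned heat sink 70 x 60 x 32 mm, a bystander; origin at the centre of its underside

How it is judged:
On the way, in this order (a step that is already met when the one before it is completed fails the run):
1. the tip of the long probe is inside one of the wells, at least 20 mm below the rim ((horizontal distance between probe and well_a below 0.006 m or horizontal distance between probe and well_b below 0.006 m) and z of probe in the frame of drywell below 0.09 m), for 0.1 s.
2. the long probe is pressed against the bottom of a clear well: rim between its rings and more than 8 N between probe and calibrator ((horizontal distance between probe and well_a below 0.005 m or horizontal distance between probe and well_b below 0.005 m) and z of probe in the frame of drywell below 0.038 m and contact force between probe and drywell above 8 N), for 0.04 s.
At the end, for the whole second after the job is handed in: the long probe stands at rest and released in a well, its axis within 4 mm of the well's centre, within 0.08 rad of upright, its tip 72 to 90 mm below the rim (rim between the rings, within 1 mm); the short probe is within 15 mm of where it stood ((horizontal distance between probe and well_a below 0.004 m or horizontal distance between probe and well_b below 0.004 m) and z of probe in the frame of drywell between 0.02 and 0.038 m and angle between probe's own z axis and vertical below 0.08 rad and linear speed of probe below 0.01 m/s and distance of short_probe from where it was at the start of the episode below 0.015 m); the robot touches nothing.
It fails at once if the probe and the calibrator press on one another with more than 30 N (contact force between probe and drywell above 30 N).
It fails at once if the short probe is taken or knocked about (moved more than 30 mm) (distance of short_probe from where it was at the start of the episode above 0.03 m).
It fails at once if a bystander on the bench is moved more than 30 mm (distance of any of screwdriver, tape, multimeter, mug, spool, heatsink from where it was at the start of the episode above 0.03 m).
It also fails if it takes over 72 s, if anything falls off the work surface, if the arm or the gripper's body presses on something with over 40 N, if the wrist force passes 120 N, or if a joint passes its speed limit or range.

### The arm

A 6-joint arm with a two-finger parallel gripper is mounted at the origin on the work surface. World frame = base frame: x ahead of the robot, y to its left, z up, the work surface at z = 0. Lengths are in m, angles in rad, forces in N, time in s.
With the tool pointing down it reaches from about 0.275 to 0.875 m from the base axis. Payload 12.5 kg.
Tool frame: the origin (TCP) lies midway between the tips of the shut fingers; the grasp point (between the pads) lies 19 mm behind it; z points along the fingers, x is the direction in which the jaws open and shut, and the axes are right-handed (so a half turn about z gives the same grasp; the last joint's range is limited). The gripper opens to 85 mm and grips with 20 to 120 N. Pads are 22 mm wide; open, the fingers measure 114 mm over their backs; the gripper's body (76 mm by 85 mm) begins 54 mm behind the grasp point. The pads swing forward as they close: fully open they stand 13 mm farther back than shut.
Start: joints at [1.163, 0.351, 1.652, -0, 1.139, -0.085], TCP at [0.174, 0.522, 0.231] pointing down, gripper open.
Joint ranges: [-2.75, 2.75], [-0.79, 2.1], [0.01, 2.65], [-1.57, 4.71], [0.07, 3.14], [-2.87, 2.87]. Speed limits (rad/s): [2.22, 2.22, 2.79, 3.14, 3.14, 3.14].

### API

Orientations are given as [roll, pitch, yaw] about the fixed x, y, z axes, in that order (R = Rz(yaw) Ry(pitch) Rx(roll)).
In Python, from workcell import env gives the robot as it stands.
- The arm moves only by the shell command python3 -m creep 'ROWS'. ROWS is JSON, a list of rows, each a list of 7 numbers: the shift along the tool's x, y, z in m, then the turn, a rotation vector about the tool's x, y, z in degrees, then the finger opening in m, from 0 to 0.0854. In form: [[tx, ty, tz, ax, ay, az, hand], ...]. A call has 1 to 8 rows; each row shifts and turns the pose as measured when the row begins, along the tool's axes as they then stand; what a row does not reach is not made up. A row lasts 1/10 s, in which the tool goes at most 50 mm and 8.59 degrees, less where a joint would pass 70% of its speed; a pose out of reach is approached as far as the arm can. A call is refused whole if a number of a shift passes 0.05 or a number of a turn 8.59, either way. A call with a gripper value outside its range is refused whole. The fingers move at their own pace and stop on an object; the grip force is fixed at half the most. Time passes only in rows, so rows that do not move let the fingers close. It gives the time, the measured TCP pose, the force and the opening at its end, in the units of the state.
- env.state(): the state, without advancing time (a new reading comes with each control period).
- env.capture(name): name is "scene" or "top" or "wrist"; returns (picture, depth): 420x560x3 uint8, red, green, blue; 420x560 float32, m along the optical axis (not along the pixel's ray), 0 where there is no reading.
- env.get_calibration(name): a dict with "mtx" (3x3 intrinsics, pixels), "eye" and "orientation" of the camera in the world. Camera axes: x right, y up, looking along -z (the intrinsics and any distortion apply to the point x, -y, -z); pixel columns grow to the right and rows downward; lengths in m; the calibration is good to about 2 mm. The wrist camera is an equidistant fisheye: a pixel r from the principal point sees the ray r / f radians off the axis. A picture is of the moment at which its call begins: read the wrist's pose just before it. get_calibration takes no time and is no camera call; for the wrist camera it gives the pose at the moment of the call.
- env.close_job(): hands the job in, once; it reports no verdict.
Trained networks look in the newest picture that a camera, given by its name, has taken for a name from the list of things; names that differ only in an ending like _2 or _b are one class to them, and where a whole thing is asked for, a point or a joint stands for the part that bears it (a point fixed in the world has none). Each returns a list of dicts, best first, with "p" (0 to 1); they miss things now and then, are a little off and sometimes report something else, mostly with a low value. They report only what shows in the picture. A call takes as long as a camera call.
- env.look_for(label, camera): "extent" ([centre column, centre row, width, height] in pixels, round what is visible of it).
- env.trace(label, camera): "region" (420x560 bool, what is visible of it) and "extent" ([centre column, centre row, width, height] in pixels, round what is visible of it).
- env.spot_point(label, camera): "pixel" ([column, row] in pixels: a listed point, or the origin of a listed thing).
The state is a dict: "clock": time; "q": joint angles; "qd": joint speeds; "effort": joint torques, N m; "ee_pos": TCP position; "tcp_rot": TCP orientation; "ft_force": force on the tool from outside, world axes, zero at the start; "moment": the same for the moment, N m; "gripper_width": opening from 0.0 (shut) to 1.0 (fully open).
Only numpy, scipy, OpenCV 4.12 (cv2) and the standard library are available. Lean on these libraries where they do the work, as an engineer would, in place of code of your own. Each camera call takes 0.05 s, during which the arm holds its last target.

## Working session

There is one attempt and no reset: what is moved stays moved. The work goes in short steps, Python scripts to look and compute and a shell command to move; the robot and the scene stay as the last step left them, time stands still between calls to the robot, and variables do not carry over. Pictures are saved under pics/ and viewed, and the job is handed in when it is done.

```bash
ls; mkdir -p pics; cat > h.py <<'E'
import numpy as np, cv2
from workcell import env
from scipy.spatial.transform import Rotation as R
def calib(n):
    c=env.get_calibration(n); return c
def Rm(o):
    o=np.array(o,float)
    if o.shape==(3,3): return o
    if o.shape==(3,): return R.from_euler('xyz',o).as_matrix()
    raise Exception(str(o))
def ray(c,px,fish=False):
    K=np.array(c['mtx']); x=(px[0]-K[0,2])/K[0,0]; y=(px[1]-K[1,2])/K[1,1]
    if fish:
        r=np.hypot(x,y); s=np.sin(r)/r if r>1e-9 else 1; v=np.array([x*s,y*s,np.cos(r)])
    else: v=np.array([x,y,1.0])
    v=np.array([v[0],-v[1],-v[2]])
    return np.array(c['eye']),Rm(c['orientation'])@v   # |z_cam|=1 unless fish
def atz(c,px,z,fish=False):
    e,d=ray(c,px,fish); return e+d*(z-e[2])/d[2]
def depthpt(c,px,dep,fish=False):
    e,d=ray(c,px,fish)
    if fish:
        # depth along the axis
        ax=Rm(c['orientation'])@np.array([0,0,-1.0]); d=d/(d@ax)
    return e+d*dep
def proj(c,p,fish=False):
    K=np.array(c['mtx']); v=Rm(c['orientation']).T@(np.array(p)-np.array(c['eye'])); v=np.array([v[0],-v[1],-v[2]])
    if fish:
        th=np.arctan2(np.hypot(v[0],v[1]),v[2]); h=np.hypot(v[0],v[1]); x,y=v[0]/h*th,v[1]/h*th
    else: x,y=v[0]/v[2],v[1]/v[2]
    return np.array([K[0,0]*x+K[0,2],K[1,1]*y+K[1,2]])
def save(n,im): cv2.imwrite('pics/'+n+'.png',im[:,:,::-1])
def tri(obs):
    A=np.zeros((3,3));b=np.zeros(3)
    for e,d in obs:
        d=d/np.linalg.norm(d);P=np.eye(3)-np.outer(d,d);A+=P;b+=P@e
    p=np.linalg.solve(A,b); return p,[np.linalg.norm((np.eye(3)-np.outer(d,d)/(d@d))@(p-e)) for e,d in obs]
E
python3 - <<'E'
from h import *
print(env.state())
for n in ['scene','top','wrist']:
    print(n,env.get_calibration(n)); im,d=env.capture(n); save(n+'0',im); np.save('pics/'+n+'0d.npy',d)
E
```

```text
pics
{'clock': 0.0, 'q': array([ 1.16340581e+00,  3.51244301e-01,  1.65245638e+00,  4.49651756e-05,
        1.13911079e+00, -8.45784921e-02]), 'qd': array([-0.00066478, -0.00105108, -0.00093695,  0.00044987,  0.0014733 ,
       -0.00180204]), 'effort': array([ 1.94464437e-04, -5.06107628e+01, -2.91414392e+01, -9.66675861e-05,
        4.49490253e-03,  7.58112719e-06]), 'ee_pos': array([0.17429468, 0.5212851 , 0.23074174]), 'tcp_rot': array([-3.14144902e+00,  1.21101546e-03,  1.24796555e+00]), 'ft_force': array([0.008171  , 0.78068315, 0.10063235]), 'moment': array([-0.04439961, -0.02537199,  0.02485869]), 'gripper_width': 0.9982391858313342}
scene {'mtx': array([[395.59433177,   0.        , 278.69936476],
       [  0.        , 395.59433177, 211.56393059],
       [  0.        ,   0.        ,   1.        ]]), 'eye': array([1.18582782, 0.60882807, 0.65200757]), 'orientation': array([1.00256663, 0.00569401, 2.35710184])}
top {'mtx': array([[482.1348195 ,   0.        , 290.94726264],
       [  0.        , 482.1348195 , 211.55404645],
       [  0.        ,   0.        ,   1.        ]]), 'eye': array([ 0.2749534 , -0.02079501,  1.495971  ]), 'orientation': array([ 2.03165616e-01, -8.30017597e-04, -1.46641520e+00])}
wrist {'mtx': array([[325.1922621 ,   0.        , 275.05751231],
       [  0.        , 325.1922621 , 213.65301375],
       [  0.        ,   0.        ,   1.        ]]), 'eye': array([0.09644792, 0.54785993, 0.37309675]), 'orientation': array([-3.24254010e-01,  9.01229557e-04,  1.24889377e+00])}
```

View pics/scene0.png

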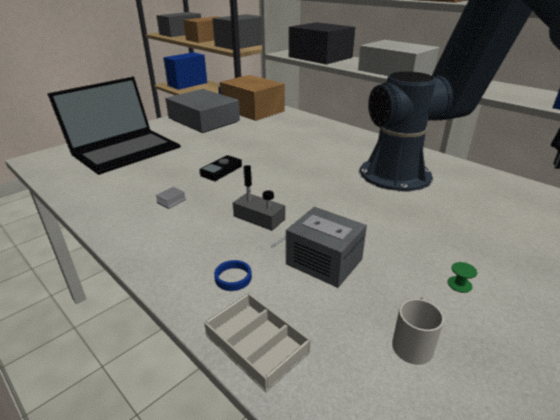

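View pics/top0.png

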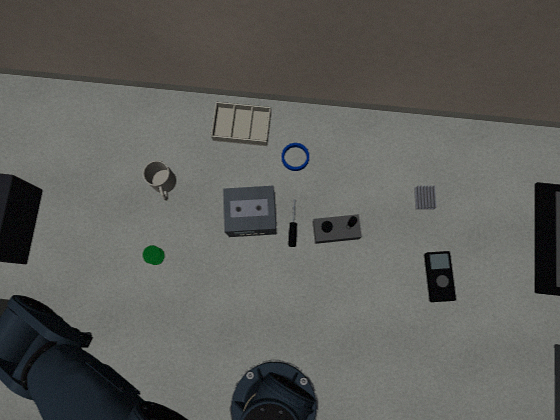

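View pics/wrist0.png

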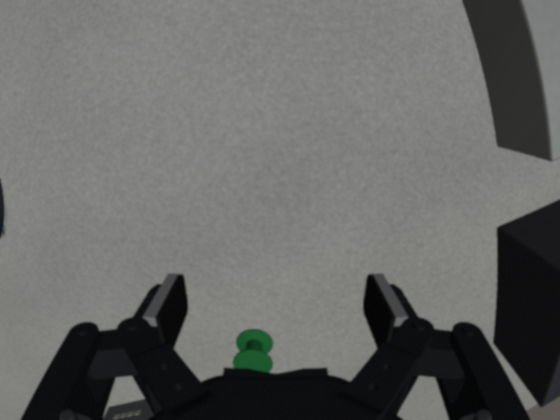

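The scene view shows the long probe's handle at (248,176), the short probe's mushroom at (268,196), the calibrator at (326,245) with its wells at about (318,225) and (338,231). In the top view the long probe is at (352,222), the short one at (327,227), and the wells at (237,209) and (259,208).

```bash
python3 - <<'E'
from h import *
for cam in ['scene','top']:
    c=calib(cam); env.capture(cam); 
    d=np.load(f'pics/{cam}0d.npy')
    for l in ['probe','short_probe','rack','drywell','well_a','screwdriver']:
        try:
            r=env.spot_point(l,cam); 
            print(cam,l,[(np.round(x['pixel'],1).tolist(),round(x['p'],2)) for x in r[:4]])
            z={'well_a':.11,'probe':.01,'short_probe':.01}.get(l,0)
            print('   ',[np.round(atz(c,x['pixel'],z),4).tolist() for x in r[:3]])
        except Exception as e: print(cam,l,e)
    for l in ['probe','short_probe']:
        r=env.look_for(l,cam); print(cam,l,[(np.round(x['extent'],1).tolist(),round(x['p'],2)) for x in r[:3]])
c=calib('top');im,_=env.capture('top')
save('topz',cv2.resize(im[170:260,200:380],None,fx=4.4,fy=4.4,interpolation=cv2.INTER_CUBIC))
c=calib('scene');im,_=env.capture('scene')
save('scz',cv2.resize(im[155:285,220:380],None,fx=4.4,fy=4.4,interpolation=cv2.INTER_CUBIC))
print(env.state()['clock'])
E
```

```text
scene probe []
    []
scene short_probe [([267.2, 213.0], 0.64)]
    [[0.5079, -0.1244, 0.01]]
scene rack [([259.8, 213.4], 0.89), ([221.0, 171.6], 0.33)]
    [[0.5147, -0.1502, 0.0], [0.4233, -0.4581, 0.0]]
scene drywell [([323.2, 259.0], 0.58)]
    [[0.547, 0.1259, 0.0]]
scene well_a [([314.8, 221.3], 0.84), ([338.2, 226.3], 0.58)]
    [[0.5576, 0.1002, 0.11], [0.5345, 0.1543, 0.11]]
scene screwdriver [([290.0, 235.3], 0.47)]
    [[0.532, -0.0066, 0.0]]
scene probe [([245.2, 186.2, 9.9, 34.1], 0.76)]
scene short_probe [([267.1, 195.8, 9.1, 21.2], 0.42)]
top probe [([439.3, 278.8], 0.66), ([346.2, 228.1], 0.5)]
    [[0.418, -0.4634, 0.01], [0.5451, -0.1673, 0.01]]
top short_probe [([322.3, 232.5], 0.39)]
    [[0.5234, -0.0943, 0.01]]
top rack [([337.6, 227.6], 0.78)]
    [[0.5456, -0.1413, 0.0]]
top drywell [([252.1, 213.4], 0.6)]
    [[0.5628, 0.1317, 0.0]]
top well_a [([162.4, 181.2], 0.67), ([238.7, 212.0], 0.64), ([258.6, 208.3], 0.63)]
    [[0.6108, 0.3975, 0.11], [0.5417, 0.1601, 0.11], [0.5588, 0.1034, 0.11]]
top screwdriver [([426.0, 198.9], 0.74), ([294.4, 221.1], 0.54)]
    [[0.6674, -0.4136, 0.0], [0.5521, -0.004, 0.0]]
top probe []
top short_probe [([326.1, 229.2, 12.5, 14.2], 0.62)]
1.15
```

View pics/topz.png

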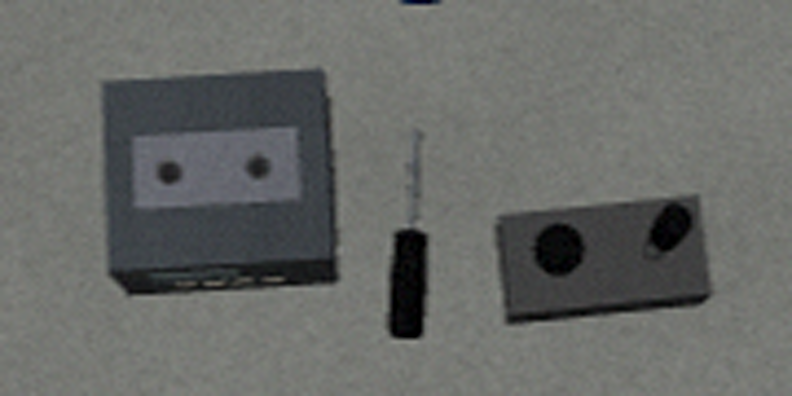

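View pics/scz.png

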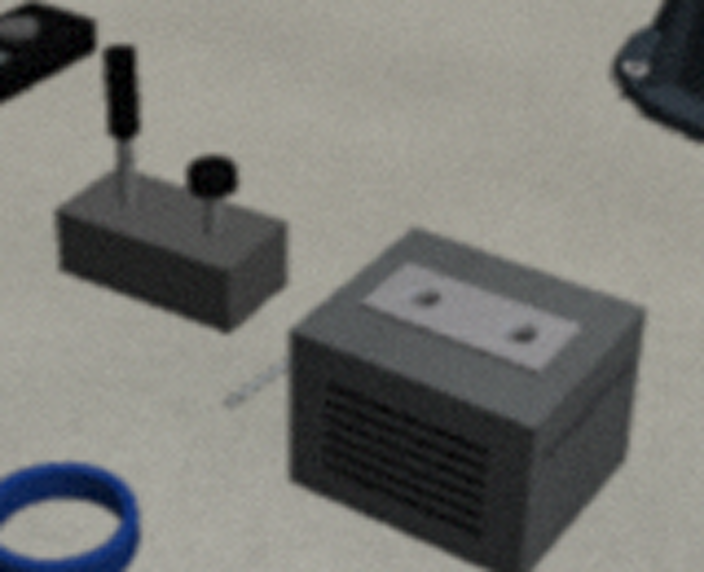

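```bash
python3 - <<'E'
from h import *
t=calib('top');s=calib('scene')
T=lambda x,y:((x+.5)/4.4-.5+200,(y+.5)/4.4-.5+170)
S=lambda x,y:((x+.5)/4.4-.5+220,(y+.5)/4.4-.5+155)
for n,a,b in [('well_a',(169,172),(525,333)),('well_b',(258,166),(428,298)),('probe top',(678,218),(120,50)),('short top',(559,247),(212,168)),('probe stem at rack',(650,254),(125,203)),('short at rack',(0,0),(208,233))]:
    pt,ps=T(*a),S(*b)
    print(n,[np.round(v,4).tolist() for v in tri([ray(t,pt),ray(s,ps)])])
    for z in {'w':(.11,),'p':(.05,.162),'s':(.05,.098)}[n[0]]:
        print('   z',z,np.round(atz(t,pt,z),4),np.round(atz(s,ps,z),4))
E
```

```text
well_a [[0.5497, 0.1651, 0.1116], [0.0023, 0.0023]]
   z 0.11 [0.5513 0.1634 0.11  ] [0.5465 0.1657 0.11  ]
well_b [[0.5601, 0.1063, 0.1113], [0.0021, 0.0021]]
   z 0.11 [0.5616 0.1047 0.11  ] [0.5574 0.1068 0.11  ]
probe top [[0.5429, -0.1692, 0.1634], [0.0026, 0.0026]]
   z 0.05 [ 0.5678 -0.1839  0.05  ] [ 0.3925 -0.3464  0.05  ]
   z 0.162 [ 0.5451 -0.1713  0.162 ] [ 0.5401 -0.1687  0.162 ]
short top [[0.5288, -0.0996, 0.0986], [0.0017, 0.0017]]
   z 0.05 [ 0.5388 -0.1037  0.05  ] [ 0.4702 -0.1601  0.05  ]
   z 0.098 [ 0.53   -0.1009  0.098 ] [ 0.5273 -0.0988  0.098 ]
probe stem at rack [[0.5417, -0.1679, 0.0487], [0.0015, 0.0015]]
   z 0.05 [ 0.5405 -0.1667  0.05  ] [ 0.5438 -0.1676  0.05  ]
   z 0.162 [ 0.5199 -0.1554  0.162 ] [ 0.6632 -0.0232  0.162 ]
short at rack [[0.6853, 0.1996, 0.2476], [0.0901, 0.0901]]
   z 0.05 [0.6744 0.3061 0.05  ] [ 0.5309 -0.1002  0.05  ]
   z 0.098 [0.6611 0.2953 0.098 ] [ 0.5831 -0.0437  0.098 ]
```

```bash
cat >> h.py <<'E'
def plan(target,yaw,n=8,maxstep=.047):
    "print rows going straight to target (TCP) with yaw; assumes tool down"
    s=env.state(); p=np.array(s['ee_pos']); y=s['tcp_rot'][2]
    dy=(yaw-y+np.pi)%(2*np.pi)-np.pi; d=np.array(target)-p
    n=max(n,int(np.ceil(np.linalg.norm(d)/maxstep)),int(np.ceil(abs(np.degrees(dy))/8.5)))
    print('n',n,'p',np.round(p,4),'rot',np.round(s['tcp_rot'],4))
    for i in range(n):
        M=R.from_euler('xyz',[np.pi,0,y+dy*i/n]).as_matrix()
        print(np.round(M.T@(d/n),4).tolist(),round(-np.degrees(dy/n),2))
E
python3 - <<'E'
from h import *
w=calib('wrist');s=env.state()
print(proj(w,s['ee_pos'],True))
plan([.542,-.169,.26],.19,16)
E
```

```text
[274.23654527 278.65939588]
n 17 p [0.1744 0.5216 0.2313] rot [-3.1416e+00  1.0000e-04  1.2480e+00]
[-0.0317, 0.0334, -0.0017] 3.57
[-0.0295, 0.0353, -0.0017] 3.57
[-0.0273, 0.0371, -0.0017] 3.57
[-0.0249, 0.0387, -0.0017] 3.57
[-0.0225, 0.0402, -0.0017] 3.57
[-0.0199, 0.0415, -0.0017] 3.57
[-0.0173, 0.0426, -0.0017] 3.57
[-0.0146, 0.0436, -0.0017] 3.57
[-0.0119, 0.0445, -0.0017] 3.57
[-0.0091, 0.0451, -0.0017] 3.57
[-0.0063, 0.0456, -0.0017] 3.57
[-0.0034, 0.0459, -0.0017] 3.57
[-0.0006, 0.046, -0.0017] 3.57
[0.0023, 0.046, -0.0017] 3.57
[0.0052, 0.0457, -0.0017] 3.57
[0.008, 0.0453, -0.0017] 3.57
[0.0108, 0.0447, -0.0017] 3.57
```

```bash
python3 -m creep '[[-0.032,0.033,-0.004,0,0,3.6,0.085],[-0.030,0.035,-0.004,0,0,3.6,0.085],[-0.027,0.037,-0.004,0,0,3.6,0.085],[-0.025,0.039,-0.004,0,0,3.6,0.085],[-0.022,0.040,-0.004,0,0,3.6,0.085],[-0.020,0.041,-0.004,0,0,3.6,0.085],[-0.017,0.043,-0.002,0,0,3.6,0.085],[-0.015,0.044,-0.002,0,0,3.6,0.085]]'
python3 - <<'E'
from h import *
plan([.542,-.169,.26],.19,8)
E
```

```text
clock: 1.95
ee_pos: [0.3474, 0.187, 0.2601]
tcp_rot: [3.141, -0.003, 0.735]
ft_force: [0.1, 0.6, 0.2]
gripper_width: 0.999
n 9 p [0.3474 0.187  0.2601] rot [ 3.1411 -0.0034  0.7349]
[-0.0105, 0.0438, 0.0] 3.47
[-0.0078, 0.0444, 0.0] 3.47
[-0.0051, 0.0448, 0.0] 3.47
[-0.0024, 0.045, 0.0] 3.47
[0.0003, 0.0451, 0.0] 3.47
[0.0031, 0.045, 0.0] 3.47
[0.0058, 0.0447, 0.0] 3.47
[0.0085, 0.0443, 0.0] 3.47
[0.0111, 0.0437, 0.0] 3.47
```

```bash
python3 -m creep '[[-0.010,0.044,0,0,0,3.5,0.085],[-0.008,0.044,0,0,0,3.5,0.085],[-0.005,0.045,0,0,0,3.5,0.085],[-0.002,0.045,0,0,0,3.5,0.085],[0,0.045,0,0,0,3.5,0.085],[0.003,0.045,0,0,0,3.5,0.085],[0.006,0.045,0,0,0,3.5,0.085],[0.004,0.022,0,0,0,3.5,0.085]]'
python3 - <<'E'
from h import *
w=calib('wrist');im,d=env.capture('wrist'); save('w1',im)
for l in ['probe','short_probe']:
    r=env.trace(l,'wrist'); print(l,[(np.round(x['extent'],1).tolist(),round(x['p'],2)) for x in r[:3]])
s=env.state(); print(s['ee_pos'],s['clock'])
print(proj(w,[.542,-.169,.162],True),proj(w,[.529,-.1,.098],True))
E
```

```text
clock: 2.75
ee_pos: [0.5118, -0.128, 0.2623]
tcp_rot: [-3.142, -0.009, 0.222]
ft_force: [-0.3, 0.5, -0.2]
gripper_width: 0.994
probe [([298.5, 248.8, 26.6, 62.1], 0.67)]
short_probe [([297.6, 170.3, 31.9, 31.6], 0.72)]
[ 0.51091045 -0.12589878  0.26208304] 2.9
[298.08709979 266.99583215] [297.38723814 169.93998534]
```

View pics/w1.png

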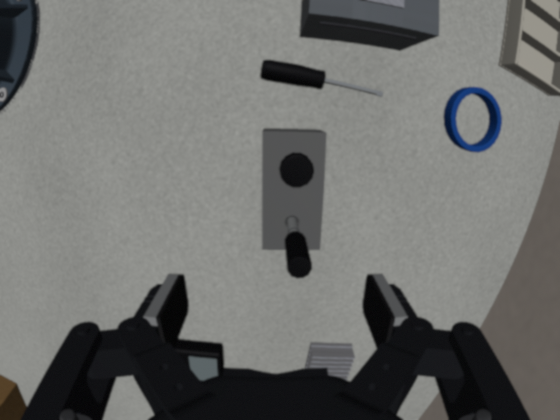

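The wrist view shows the probe handle's top at (299,267), where (298,267) was predicted, and the short probe's head at (297,170), also as predicted. I'll move above the probe.

```bash
python3 - <<'E'
from h import *
plan([.542,-.169,.20],.2,2)
E
```

```text
n 2 p [ 0.5109 -0.1259  0.2621] rot [-3.1407 -0.0085  0.2246]
[0.0104, 0.0245, 0.031] 0.7
[0.0107, 0.0243, 0.031] 0.7
```

```bash
python3 -m creep '[[0.010,0.024,0.020,0,0,0.7,0.085],[0.010,0.024,0.020,0,0.4,0.7,0.085],[0,0,0,0,0,0,0.085]]'
python3 - <<'E'
from h import *
w=calib('wrist');s=env.state();im,d=env.capture('wrist'); save('w2',im)
print(s['ee_pos'],s['tcp_rot'],s['clock'])
print(proj(w,[.542,-.169,.162],True),proj(w,[.542,-.169,.102],True),proj(w,[.529,-.1,.098],True))
E
```

```text
clock: 3.2
ee_pos: [0.5416, -0.1666, 0.222]
tcp_rot: [-3.141, -0.017, 0.205]
ft_force: [-0.1, -0.1, -1.2]
gripper_width: 0.997
[ 0.54157467 -0.1665915   0.22203255] [-3.14056926 -0.01715197  0.20505431] 3.2
[273.35211429 237.49418356] [272.53530005 210.11312634] [274.05049149 126.26841781]
```

View pics/w2.png

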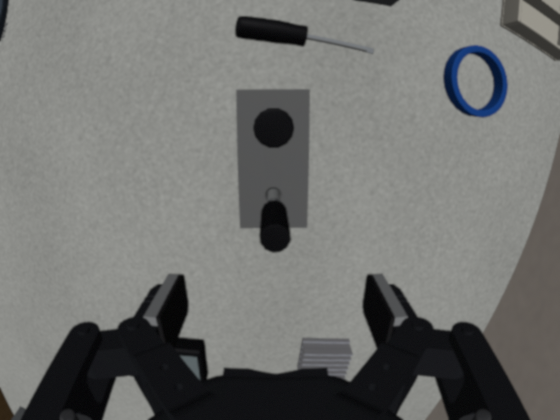

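The handle top is at (275,238) (predicted 273,237) and the short probe's head at (274,127); all agree. I'll level the tool, descend and grip.

```bash
python3 -m creep '[[0.0005,0.0025,0.025,0,-1.0,0.3,0.085],[0,0,0.025,0,0,0,0.085],[0,0,0.025,0,0,0,0.085],[0,0,0.018,0,0,0,0.085],[0,0,0,0,0,0,0.085]]'
python3 - <<'E'
from h import *
w=calib('wrist');s=env.state();im,d=env.capture('wrist'); save('w3',im)
print(s['ee_pos'],s['tcp_rot'],s['clock'])
print(proj(w,[.542,-.169,.162],True),proj(w,[.542,-.169,.102],True),proj(w,[.529,-.1,.098],True))
E
```

```text
clock: 3.75
ee_pos: [0.5426, -0.1617, 0.133]
tcp_rot: [3.14, -0.004, 0.21]
ft_force: [0.4, 0.6, 0.0]
gripper_width: 0.993
[ 0.54264038 -0.16165758  0.13303494] [ 3.14019684 -0.00434278  0.2095663 ] 3.75
[270.12024793 325.61751397] [271.08486553 263.09134543] [273.79470605 143.35955778]
```

View pics/w3.png

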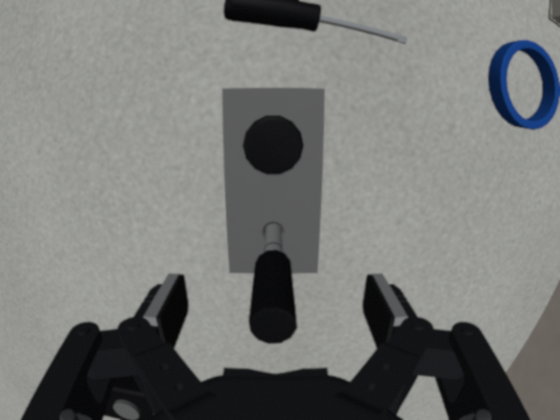

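```bash
python3 -m creep '[[-0.001,0.007,0.006,0.0,-0.2,0.5,0.085],[0,0,0.006,0,0,0,0.085],[0,0,0,0,0,0,0.085]]'
python3 - <<'E'
from h import *
plan([.5426,-.169,.119],.2,1)
E
```

```text
clock: 4.1
ee_pos: [0.5452, -0.169, 0.1254]
tcp_rot: [3.136, -0.006, 0.202]
ft_force: [0.4, 0.4, 0.3]
gripper_width: 0.999
n 1 p [ 0.5452 -0.169   0.1254] rot [ 3.1364 -0.0064  0.2019]
[-0.0025, -0.0005, 0.0064] 0.11
```

```bash
python3 -m creep '[[-0.0025,-0.0005,0.006,0.3,-0.35,0,0.085],[0,0,0,0,0,0,0.085]]'
python3 - <<'E'
from h import *
plan([.5426,-.169,.119],.2,1)
w=calib('wrist');im,d=env.capture('wrist'); save('w4',im)
E
```

```text
clock: 4.3
ee_pos: [0.5427, -0.1692, 0.1196]
tcp_rot: [3.142, -0.001, 0.202]
ft_force: [-0.2, 0.3, -0.9]
gripper_width: 0.996
n 1 p [ 0.5427 -0.1692  0.1196] rot [ 3.1416e+00 -7.0000e-04  2.0180e-01]
[-0.0001, -0.0002, 0.0006] 0.1
```

View pics/w4.png

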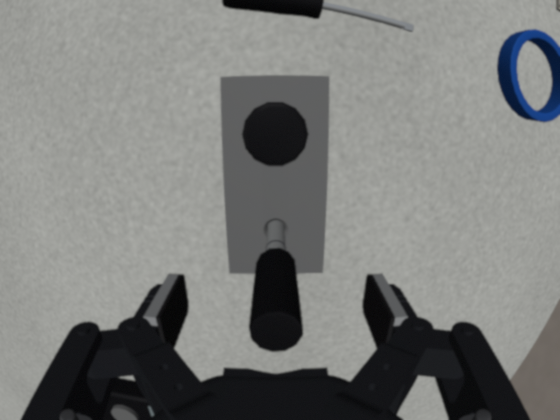

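The probe is centred between the fingers, at column 275. Closing on the handle.

```bash
python3 -m creep '[[0,0,0,0,0,0,0.0],[0,0,0,0,0,0,0.0],[0,0,0,0,0,0,0.0],[0,0,0,0,0,0,0.0],[0,0,0,0,0,0,0.0],[0,0,0,0,0,0,0.0]]'
python3 - <<'E'
from h import *
print(env.state()['gripper_width']*.0854)
plan([.5426,-.169,.119],.2,1)
w=calib('wrist');im,d=env.capture('wrist'); save('w5',im)
E
```

```text
clock: 4.95
ee_pos: [0.5433, -0.1694, 0.1207]
tcp_rot: [3.14, -0.002, 0.202]
ft_force: [0.1, 0.2, -0.2]
gripper_width: 0.243
0.020741079298819087
n 1 p [ 0.5433 -0.1694  0.1207] rot [ 3.1405e+00 -2.0000e-03  2.0180e-01]
[-0.0006, -0.0006, 0.0017] 0.1
```

View pics/w5.png

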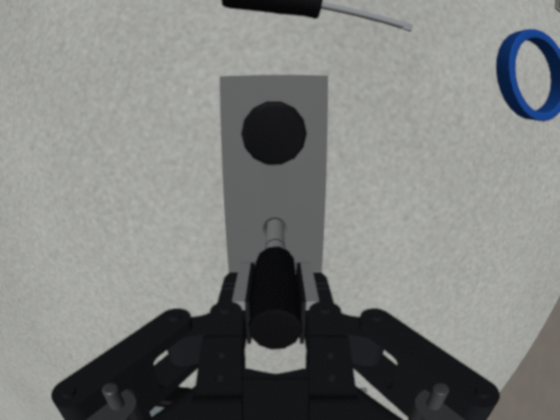

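```bash
python3 -m creep '[[0,0,-0.012,0,0,0,0],[0,0,-0.012,0,0,0,0],[0,0,-0.012,0,0,0,0],[0,0,-0.012,0,0,0,0]]'
python3 - <<'E'
from h import *
plan([.5426,-.169,.28],.2,1)
E
python3 -m creep '[[0,0,-0.03,0,0,0,0],[0,0,-0.03,0,0,0,0],[0,0,-0.03,0,0,0,0],[0,0,-0.03,0,0,0,0],[0,0,0,0,0,0,0]]'
python3 - <<'E'
from h import *
w=calib('wrist');im,d=env.capture('wrist'); save('w6',im)
plan([.550,.165,.28],.19,8)
E
```

```text
clock: 5.4
ee_pos: [0.5429, -0.1692, 0.1716]
tcp_rot: [3.141, -0.001, 0.202]
ft_force: [0.3, 0.3, -0.9]
gripper_width: 0.239
n 3 p [ 0.5429 -0.1692  0.1716] rot [ 3.1414e+00 -9.0000e-04  2.0170e-01]
[-0.0001, -0.0001, -0.0361] 0.03
[-0.0001, -0.0001, -0.0361] 0.03
[-0.0001, -0.0001, -0.0361] 0.03
clock: 5.9
ee_pos: [0.5425, -0.169, 0.3032]
tcp_rot: [3.139, -0.005, 0.202]
ft_force: [-0.1, 0.2, -0.6]
gripper_width: 0.24
n 8 p [ 0.5418 -0.1688  0.301 ] rot [ 3.1402e+00 -2.9000e-03  2.0180e-01]
[0.0094, -0.0407, 0.0026] 0.08
[0.0093, -0.0407, 0.0026] 0.08
[0.0092, -0.0407, 0.0026] 0.08
[0.0092, -0.0407, 0.0026] 0.08
[0.0091, -0.0407, 0.0026] 0.08
[0.0091, -0.0407, 0.0026] 0.08
[0.009, -0.0408, 0.0026] 0.08
[0.0089, -0.0408, 0.0026] 0.08
```

View pics/w6.png

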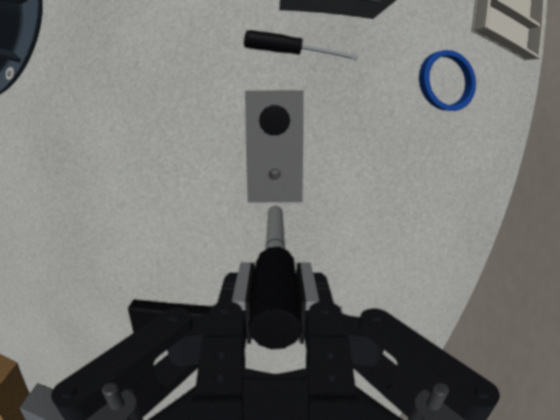

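The probe is gripped and clear of the rack. Its stem shows at columns 268–282, with the tip at (275,207), and it hangs straight. Next I'll move short of well_b and measure the wells with the wrist camera.

```bash
python3 - <<'E'
from h import *
w=calib('wrist');s=env.state();p=np.array(s['ee_pos'])
M=R.from_euler('xyz',s['tcp_rot']).as_matrix()
print(proj(w,p+M@[0,0,.1107],True),proj(w,p+M@[0,0,.0187],True))
plan([.555,.06,.275],.19,6)
E
python3 -m creep '[[0.010,-0.038,0.005,0,0,0,0],[0.010,-0.038,0.005,0,0,0,0],[0.010,-0.038,0.005,0,0,0,0],[0.010,-0.038,0.004,0,0,0,0],[0.010,-0.038,0.004,0,0,0,0],[0.009,-0.033,0.003,0,0,0.6,0],[0,0,0,0,0,0,0]]'
python3 - <<'E'
from h import *
w=calib('wrist');s=env.state();im,d=env.capture('wrist'); save('w7',im)
import pickle; pickle.dump((w,s),open('w7.pkl','wb')); np.save('pics/w7d.npy',d)
print(s['ee_pos'],s['tcp_rot'])
r=env.spot_point('well_a','wrist'); print([(np.round(x['pixel'],1).tolist(),round(x['p'],2),np.round(atz(w,x['pixel'],.11,True),4).tolist()) for x in r[:4]])
for p in ([.5497,.1651,.11],[.5601,.1063,.11]): print(proj(w,p,True))
save('w7z',cv2.resize(im[0:220,180:440],None,fx=2.7,fy=2.7,interpolation=cv2.INTER_CUBIC))
E
```

```text
[275.03709025 210.6133981 ] [274.91884701 262.11686441]
n 6 p [ 0.5418 -0.1688  0.301 ] rot [ 3.1402e+00 -2.9000e-03  2.0180e-01]
[0.0098, -0.0369, 0.0043] 0.11
[0.0097, -0.0369, 0.0043] 0.11
[0.0096, -0.037, 0.0043] 0.11
[0.0096, -0.037, 0.0043] 0.11
[0.0095, -0.037, 0.0043] 0.11
[0.0094, -0.037, 0.0043] 0.11
clock: 6.65
ee_pos: [0.5518, 0.0692, 0.2694]
tcp_rot: [-3.141, 0.005, 0.187]
ft_force: [-0.2, -0.8, 0.1]
gripper_width: 0.244
[0.55183236 0.06916872 0.26943004] [-3.14126872  0.00523292  0.18727229]
[([292.1, 99.9], 0.78, [0.5493, 0.1606, 0.11]), ([292.8, 162.1], 0.58, [0.5613, 0.1036, 0.11])]
[293.44485242  95.20862012]
[292.08627191 159.08422982]
```

View pics/w7.png

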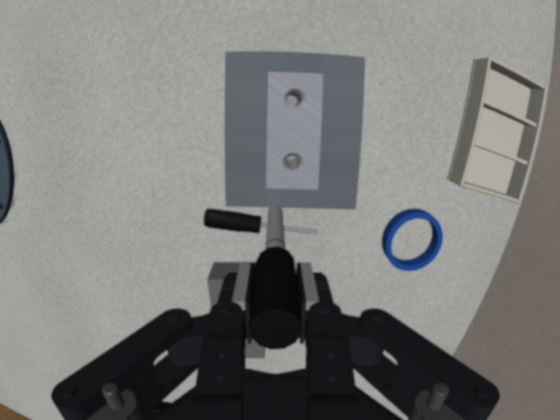

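View pics/w7z.png

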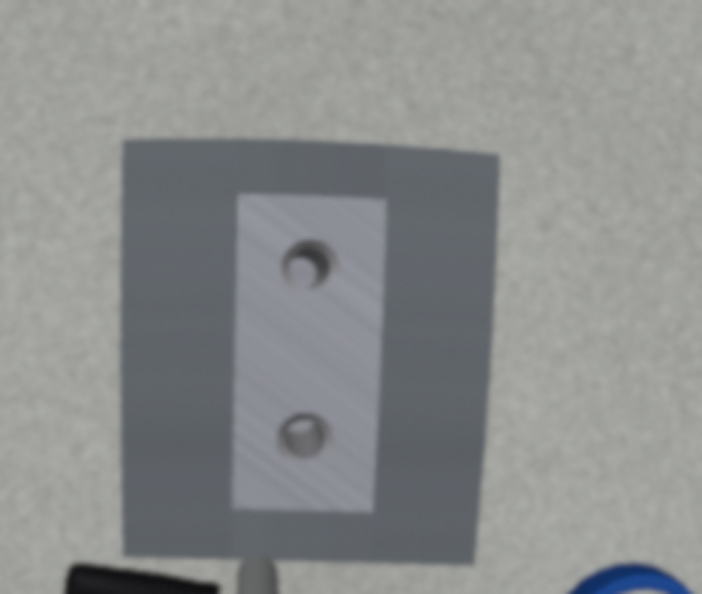

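The wells show at (294,98) and (292,161), and the probe tip at (275,208). Now I'll turn the rim centres into world positions.

```bash
python3 - <<'E'
from h import *
import pickle
w,s=pickle.load(open('w7.pkl','rb'))
for p in ((294.1,97.8),(292.3,161.2)): print(np.round(atz(w,p,.11,True),4))
print('drywell corners z.11',[np.round(atz(w,((x+.5)/2.7-.5+180,(y+.5)/2.7-.5),.11,True),4).tolist() for x,y in ((123,140),(499,154),(474,563),(123,555))])
plan([.561,.1048,.240],.19,2)
E
```

```text
[0.5507 0.1629 0.11  ]
[0.5607 0.1044 0.11  ]
drywell corners z.11 [[0.4808, 0.1949, 0.11], [0.6071, 0.2164, 0.11], [0.6316, 0.071, 0.11], [0.505, 0.0497, 0.11]]
n 2 p [0.5521 0.0664 0.2699] rot [3.1409 0.0048 0.1859]
[0.0079, -0.0181, 0.0149] -0.12
[0.008, -0.0181, 0.0149] -0.12
```

```bash
python3 -m creep '[[0.008,-0.018,0.010,0,0.3,0,0],[0.008,-0.018,0.010,0,0,0,0],[0,0,0,0,0,0,0],[0,0,0,0,0,0,0]]'
python3 - <<'E'
from h import *
w=calib('wrist');s=env.state();im,d=env.capture('wrist'); save('w8',im)
print(s['ee_pos'],s['tcp_rot'])
for p in ([.5508,.163,.11],[.5609,.1042,.11]): print(proj(w,p,True))
p=np.array(s['ee_pos']);M=R.from_euler('xyz',s['tcp_rot']).as_matrix();t=p+M@[0,0,.1107];print('tip',t,proj(w,t,True))
save('w8z',cv2.resize(im[60:280,180:440],None,fx=2.7,fy=2.7,interpolation=cv2.INTER_CUBIC))
plan([.561,.1044,.235],.19,1)
E
```

```text
clock: 7.15
ee_pos: [0.5612, 0.1009, 0.2488]
tcp_rot: [3.14, 0.001, 0.182]
ft_force: [0.2, 0.2, -0.2]
gripper_width: 0.243
[0.56123093 0.10092277 0.24884363] [3.13974967e+00 8.16766383e-04 1.81884527e-01]
[276.39812817 130.41754607]
[275.4976729  197.15926646]
tip [0.56117891 0.10070576 0.13814385] [275.04805221 210.62757453]
n 1 p [0.5612 0.1008 0.2488] rot [3.1399e+00 9.0000e-04 1.8150e-01]
[0.0005, -0.0035, 0.0138] -0.49
```

View pics/w8z.png

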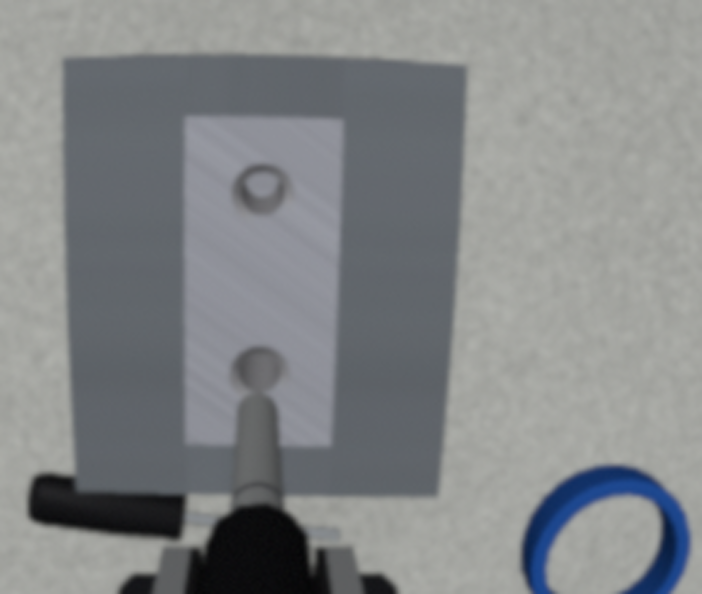

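The well_b rim is centred at (275.6,196.7), within half a pixel of prediction, and the stem column is 275.4. I'll centre the probe and lower it to just above the rim.

```bash
python3 -m creep '[[0,-0.0035,0.010,0.1,0,0,0],[0,0,0.010,0,0,0,0],[0,0,0,0,0,0,0],[0,0,0,0,0,0,0]]'
python3 - <<'E'
from h import *
w=calib('wrist');s=env.state();im,d=env.capture('wrist'); save('w9',im)
for p in ([.5508,.163,.11],[.5609,.1042,.11]): print(proj(w,p,True))
p=np.array(s['ee_pos']);M=R.from_euler('xyz',s['tcp_rot']).as_matrix();t=p+M@[0,0,.1107];print('tip',t,proj(w,t,True))
save('w9z',cv2.resize(im[100:250,200:350],None,fx=4,fy=4,interpolation=cv2.INTER_CUBIC))
plan([.5609,.1042,.2257],.182,1)
E
```

```text
clock: 7.6
ee_pos: [0.5604, 0.102, 0.2275]
tcp_rot: [3.141, 0.001, 0.179]
ft_force: [0.1, -0.4, -0.7]
gripper_width: 0.242
[276.98429755 134.0235321 ]
[276.19712827 205.70629813]
tip [0.56033604 0.10197196 0.1168197 ] [275.04683328 210.61318707]
n 1 p [0.5603 0.102  0.2275] rot [3.1414e+00 8.0000e-04 1.7890e-01]
[0.0009, -0.0021, 0.0018] -0.18
```

View pics/w9z.png

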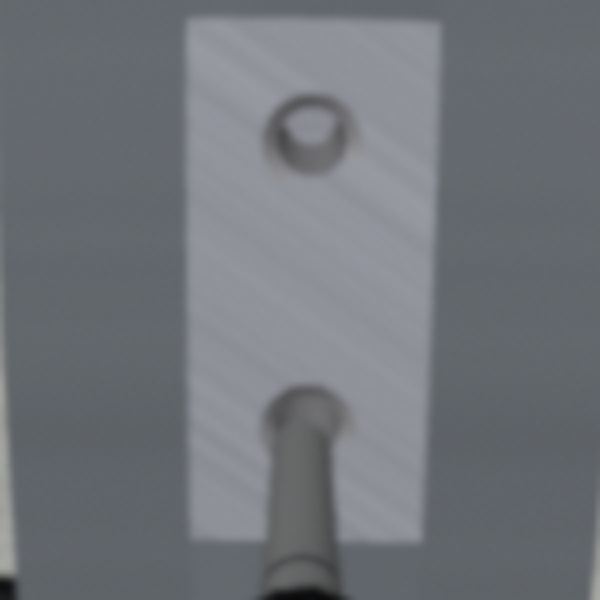

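```bash
python3 -m creep '[[0.001,-0.002,0.002,0,0,0,0],[0,0,0,0,0,0,0],[0,0,0,0,0,0,0]]'
python3 - <<'E'
from h import *
w=calib('wrist');s=env.state();im,d=env.capture('wrist')
for p in ([.5508,.163,.11],[.5609,.1042,.11]): print(proj(w,p,True))
p=np.array(s['ee_pos']);M=R.from_euler('xyz',s['tcp_rot']).as_matrix();t=p+M@[0,0,.1107];print('tip',t,proj(w,t,True))
save('w10z',cv2.resize(im[100:250,200:350],None,fx=4,fy=4,interpolation=cv2.INTER_CUBIC))
plan([.5609,.1042,.2257],.182,1)
E
```

```text
clock: 7.95
ee_pos: [0.5613, 0.1044, 0.2258]
tcp_rot: [3.141, -0.0, 0.179]
ft_force: [-1.9, 0.3, -1.3]
gripper_width: 0.243
[275.26482849 136.86210963]
[274.55766727 208.75257178]
tip [0.56130259 0.10433078 0.11514344] [275.05776253 210.60336168]
n 1 p [0.5613 0.1043 0.2258] rot [ 3.1414e+00 -1.0000e-04  1.7890e-01]
[-0.0004, 0.0001, 0.0001] -0.18
```

View pics/w10z.png

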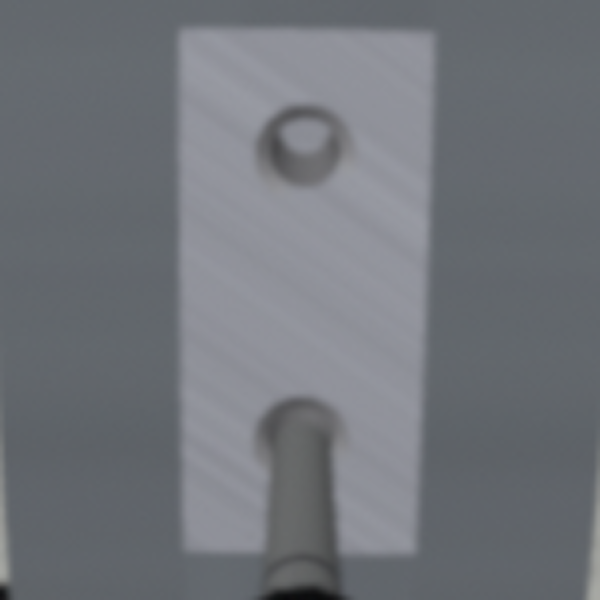

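Stem tip and rim are both at zoom column 301. Inserting slowly and watching the forces.

```bash
python3 -m creep '[[0,0,0.002,0,0,0,0],[0,0,0.002,0,0,0,0],[0,0,0.002,0,0,0,0]]'; python3 -m creep '[[0,0,0.002,0,0,0,0],[0,0,0.002,0,0,0,0],[0,0,0.002,0,0,0,0]]'; python3 -m creep '[[0,0,0,0,0,0,0]]'
```

```text
clock: 8.3
ee_pos: [0.5614, 0.1044, 0.2198]
tcp_rot: [3.141, -0.001, 0.179]
ft_force: [0.9, 0.1, -1.0]
gripper_width: 0.245
clock: 8.6
ee_pos: [0.5614, 0.1043, 0.2131]
tcp_rot: [3.141, -0.001, 0.179]
ft_force: [-0.2, -0.5, -0.9]
gripper_width: 0.242
clock: 8.7
ee_pos: [0.5612, 0.1043, 0.2128]
tcp_rot: [3.141, -0.0, 0.179]
ft_force: [-0.2, 0.2, -0.6]
gripper_width: 0.244
```

```bash
python3 -m creep '[[0,0,0.004,0,0,0,0],[0,0,0.004,0,0,0,0],[0,0,0.004,0,0,0,0],[0,0,0.004,0,0,0,0]]'; python3 -m creep '[[0,0,0.004,0,0,0,0],[0,0,0.004,0,0,0,0],[0,0,0.004,0,0,0,0],[0,0,0.004,0,0,0,0],[0,0,0.004,0,0,0,0]]'; python3 -m creep '[[0,0,0,0,0,0,0],[0,0,0,0,0,0,0]]'
```

```text
clock: 9.1
ee_pos: [0.5614, 0.1043, 0.1959]
tcp_rot: [3.141, -0.001, 0.179]
ft_force: [0.3, -0.4, -1.5]
gripper_width: 0.241
clock: 9.6
ee_pos: [0.5613, 0.1043, 0.1738]
tcp_rot: [3.141, -0.0, 0.179]
ft_force: [0.3, 0.3, -1.0]
gripper_width: 0.242
clock: 9.8
ee_pos: [0.5612, 0.1042, 0.1731]
tcp_rot: [3.141, 0.0, 0.179]
ft_force: [0.9, -0.3, -0.2]
gripper_width: 0.241
```

```bash
python3 -m creep '[[0,0,0.002,0,0,0,0],[0,0,0.002,0,0,0,0],[0,0,0.002,0,0,0,0],[0,0,0.002,0,0,0,0]]'; for i in 1; do python3 -m creep '[[0,0,0.001,0,0,0,0],[0,0,0.001,0,0,0,0]]'; python3 -m creep '[[0,0,0.001,0,0,0,0],[0,0,0.001,0,0,0,0]]'; python3 -m creep '[[0,0,0.001,0,0,0,0]]';  done
```

```text
clock: 10.2
ee_pos: [0.5614, 0.1043, 0.1652]
tcp_rot: [3.141, -0.001, 0.179]
ft_force: [-0.3, -0.4, -0.6]
gripper_width: 0.244
clock: 10.4
ee_pos: [0.5614, 0.1043, 0.1628]
tcp_rot: [3.141, -0.0, 0.179]
ft_force: [-0.3, -0.5, -1.1]
gripper_width: 0.241
clock: 10.6
ee_pos: [0.5614, 0.1043, 0.1606]
tcp_rot: [3.141, -0.0, 0.179]
ft_force: [0.4, -0.0, -0.8]
gripper_width: 0.244
clock: 10.7
ee_pos: [0.5614, 0.1042, 0.1596]
tcp_rot: [3.141, -0.0, 0.179]
ft_force: [-0.6, -0.6, -1.1]
gripper_width: 0.242
```

```bash
python3 -m creep '[[0,0,0.001,0,0,0,0]]'; python3 -m creep '[[0,0,0.001,0,0,0,0]]';python3 -m creep '[[0,0,0.001,0,0,0,0]]'; python3 -m creep '[[0,0,0.001,0,0,0,0]]'
```

```text
clock: 10.8
ee_pos: [0.5615, 0.1043, 0.1588]
tcp_rot: [3.141, -0.001, 0.179]
ft_force: [-1.3, 0.4, 4.9]
gripper_width: 0.241
clock: 10.9
ee_pos: [0.5617, 0.1043, 0.1583]
tcp_rot: [3.141, -0.001, 0.179]
ft_force: [-2.2, -1.0, 9.8]
gripper_width: 0.237
clock: 11.0
ee_pos: [0.5619, 0.1042, 0.1581]
tcp_rot: [3.141, -0.002, 0.179]
ft_force: [-2.8, -0.8, 11.2]
gripper_width: 0.241
clock: 11.1
ee_pos: [0.562, 0.1042, 0.1581]
tcp_rot: [3.141, -0.002, 0.179]
ft_force: [-4.7, -1.0, 12.7]
gripper_width: 0.242
```

The probe stopped dead at TCP z 0.158 (tip about 62.5 mm below the rim) with 12.7 N, well over the disc's 5 N. Checking the rings before deciding.

```bash
python3 -m creep '[[0,0,0.0015,0,0,0,0]]'; python3 - <<'E'
from h import *
w=calib('wrist');s=env.state();im,d=env.capture('wrist')
print(s['ee_pos'],s['ft_force'])
save('w11z',cv2.resize(im[150:300,200:350],None,fx=4,fy=4,interpolation=cv2.INTER_CUBIC))
im,d=env.capture('scene'); save('s11z',cv2.resize(im[140:290,260:400],None,fx=4,fy=4,interpolation=cv2.INTER_CUBIC))
# expected rings/rim in wrist, with tip = TCP-.1107
p=np.array(s['ee_pos']);M=R.from_euler('xyz',s['tcp_rot']).as_matrix()
for h in (.073,.089,.092): print(h,proj(w,p+M@[0,-.006,.1107-h],True))
E
```

```text
clock: 11.2
ee_pos: [0.5621, 0.1042, 0.1578]
tcp_rot: [3.141, -0.003, 0.179]
ft_force: [-5.1, -1.5, 16.0]
gripper_width: 0.239
[0.56207358 0.10418248 0.15782495] [-5.13183174 -1.51899824 15.96391445]
0.073 [274.9613837  238.78688444]
0.089 [274.93534752 250.03784329]
0.092 [274.92999588 252.35206212]
```

View pics/w11z.png

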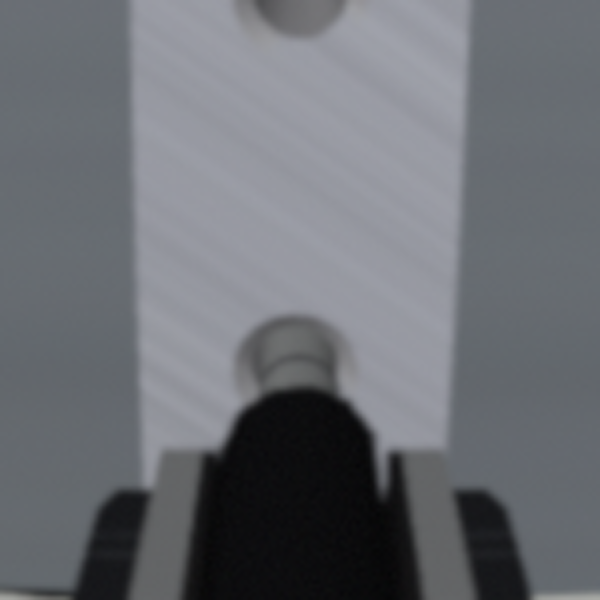

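View pics/s11z.png

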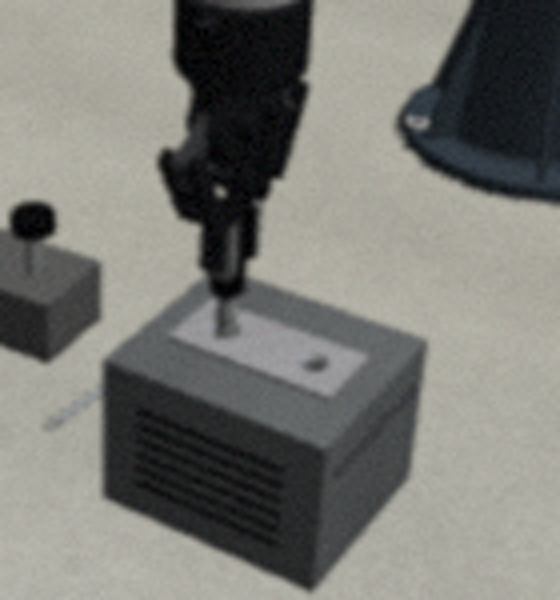

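In the wrist view the lower ring is at zoom (298,358), well above the rim with stem showing below it, so the rim is not between the rings. well_b is blocked. Drawing the probe out straight up.

```bash
python3 -m creep '[[0,0,-0.003,0,0,0,0],[0,0,-0.008,0,0,0,0],[0,0,-0.01,0,0,0,0],[0,0,-0.01,0,0,0,0],[0,0,-0.01,0,0,0,0],[0,0,-0.01,0,0,0,0],[0,0,-0.01,0,0,0,0]]'; python3 -m creep '[[0,0,-0.010,0,0,0,0],[0,0,0,0,0,0,0],[0,0,0,0,0,0,0]]'
python3 - <<'E'
from h import *
w=calib('wrist');s=env.state();im,d=env.capture('wrist');save('w12',im)
print(proj(w,[.5508,.163,.11],True))
plan([.5510,.163,.2300],.179,1)
E
```

```text
clock: 12.0
ee_pos: [0.5617, 0.1043, 0.2233]
tcp_rot: [3.141, -0.002, 0.179]
ft_force: [0.0, -0.2, -0.4]
gripper_width: 0.243
clock: 12.3
ee_pos: [0.5622, 0.1044, 0.2362]
tcp_rot: [3.141, -0.005, 0.179]
ft_force: [-1.0, 0.1, -0.9]
gripper_width: 0.24
[273.37332962 135.46003126]
n 2 p [0.5623 0.1044 0.2362] rot [ 3.1406 -0.0051  0.1792]
[-0.0003, -0.0298, 0.0031] 0.01
[-0.0003, -0.0298, 0.0031] 0.01
```

View pics/w12.png

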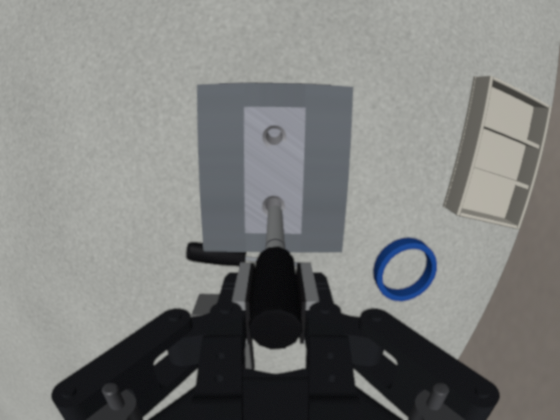

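The probe is clear of well_b, and well_a is at (274,133). Moving over well_a.

```bash
python3 -m creep '[[0,-0.029,0.002,0,-0.3,0,0],[0,-0.029,0.002,0,0,0,0],[0,0,0,0,0,0,0],[0,0,0,0,0,0,0]]'
python3 - <<'E'
from h import *
plan([.5511,.163,.2260],.179,1)
E
```

```text
clock: 12.75
ee_pos: [0.5511, 0.1624, 0.2301]
tcp_rot: [3.14, 0.003, 0.178]
ft_force: [0.2, -0.3, -0.5]
gripper_width: 0.243
n 1 p [0.5511 0.1624 0.2301] rot [3.1402 0.0032 0.1781]
[0.0001, -0.0006, 0.0041] -0.05
```

```bash
python3 -m creep '[[0,-0.0006,0.004,0.1,0.2,0,0],[0,0,0,0,0,0,0],[0,0,0,0,0,0,0]]'
python3 - <<'E'
from h import *
w=calib('wrist');s=env.state();im,d=env.capture('wrist')
print(proj(w,[.5508,.163,.11],True))
save('w13z',cv2.resize(im[130:280,200:350],None,fx=4,fy=4,interpolation=cv2.INTER_CUBIC))
plan([.5511,.163,.2260],.179,1)
E
```

```text
clock: 13.05
ee_pos: [0.5512, 0.1613, 0.2251]
tcp_rot: [-3.141, 0.0, 0.177]
ft_force: [-0.3, -0.1, -1.2]
gripper_width: 0.238
[275.05414932 207.02089088]
n 1 p [0.5511 0.1613 0.2251] rot [-3.1414e+00  6.0000e-04  1.7670e-01]
[0.0003, -0.0017, -0.0009] -0.13
```

View pics/w13z.png

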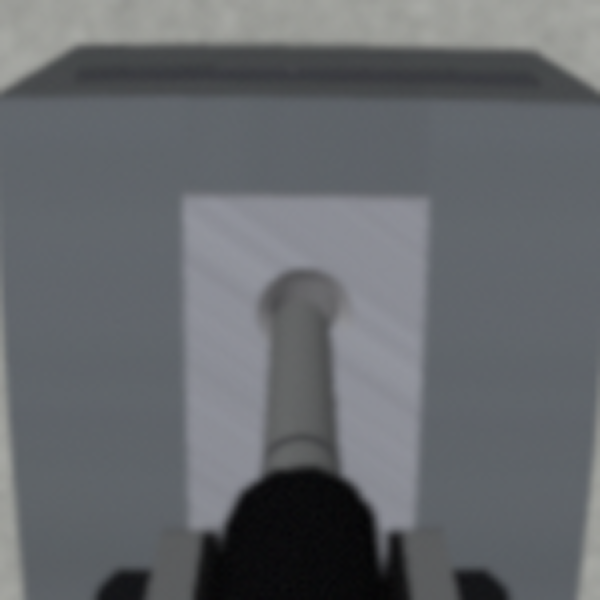

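The rim is centred at zoom column 304 and the stem at 302, with 1.7 mm left to go in y. I'll correct that, then insert.

```bash
python3 -m creep '[[0.0004,-0.0017,0.001,0,0,0,0],[0,0,0,0,0,0,0],[0,0,0,0,0,0,0]]'
python3 - <<'E'
from h import *
plan([.5512,.163,.2210],.179,1)
E
```

```text
clock: 13.4
ee_pos: [0.5515, 0.1625, 0.2242]
tcp_rot: [-3.141, 0.0, 0.176]
ft_force: [0.3, -1.5, -1.3]
gripper_width: 0.24
n 1 p [0.5515 0.1625 0.2242] rot [-3.1415e+00  3.0000e-04  1.7580e-01]
[-0.0002, -0.0005, 0.0032] -0.18
```

```bash
python3 -m creep '[[0,-0.0004,0.002,0,0,0,0],[0,0,0.002,0,0,0,0],[0,0,0.002,0,0,0,0]]'; python3 -m creep '[[0,0,0.002,0,0,0,0],[0,0,0.002,0,0,0,0]]'; python3 -m creep '[[0,0,0,0,0,0,0]]'
```

```text
clock: 13.7
ee_pos: [0.5516, 0.163, 0.218]
tcp_rot: [-3.141, -0.0, 0.176]
ft_force: [-0.8, 0.5, -0.2]
gripper_width: 0.241
clock: 13.9
ee_pos: [0.5515, 0.163, 0.2135]
tcp_rot: [-3.141, -0.0, 0.176]
ft_force: [-0.1, 0.7, -0.2]
gripper_width: 0.242
clock: 14.0
ee_pos: [0.5513, 0.163, 0.2132]
tcp_rot: [-3.141, 0.0, 0.176]
ft_force: [-0.8, 0.4, -0.8]
gripper_width: 0.243
```

Free again with no contact force, so I'm continuing to just above the disc.

```bash
python3 -m creep '[[0,0,0.004,0,0,0,0],[0,0,0.004,0,0,0,0],[0,0,0.004,0,0,0,0],[0,0,0.004,0,0,0,0]]'; python3 -m creep '[[0,0,0.004,0,0,0,0],[0,0,0.004,0,0,0,0],[0,0,0.004,0,0,0,0],[0,0,0.004,0,0,0,0],[0,0,0.004,0,0,0,0]]'; python3 -m creep '[[0,0,0.002,0,0,0,0],[0,0,0.002,0,0,0,0],[0,0,0.002,0,0,0,0],[0,0,0.002,0,0,0,0]]'
```

```text
clock: 14.4
ee_pos: [0.5515, 0.163, 0.1962]
tcp_rot: [-3.141, -0.0, 0.176]
ft_force: [0.5, -0.1, -1.2]
gripper_width: 0.242
clock: 14.9
ee_pos: [0.5514, 0.163, 0.1741]
tcp_rot: [-3.141, 0.0, 0.176]
ft_force: [-0.8, 0.6, -1.8]
gripper_width: 0.245
clock: 15.3
ee_pos: [0.5513, 0.163, 0.1652]
tcp_rot: [-3.141, 0.0, 0.176]
ft_force: [-0.4, -0.0, -1.5]
gripper_width: 0.243
```

```bash
python3 -m creep '[[0,0,0.001,0,0,0,0],[0,0,0.001,0,0,0,0]]'; python3 -m creep '[[0,0,0.001,0,0,0,0],[0,0,0.001,0,0,0,0]]';python3 -m creep '[[0,0,0.001,0,0,0,0]]'; python3 -m creep '[[0,0,0.001,0,0,0,0]]'
```

```text
clock: 15.5
ee_pos: [0.5514, 0.163, 0.163]
tcp_rot: [-3.141, 0.0, 0.176]
ft_force: [-0.1, 0.3, -1.3]
gripper_width: 0.238
clock: 15.7
ee_pos: [0.5515, 0.163, 0.161]
tcp_rot: [-3.141, 0.0, 0.176]
ft_force: [0.6, -1.3, -0.6]
gripper_width: 0.246
clock: 15.8
ee_pos: [0.5515, 0.163, 0.16]
tcp_rot: [-3.141, 0.0, 0.176]
ft_force: [0.6, 0.4, -0.9]
gripper_width: 0.242
clock: 15.9
ee_pos: [0.5515, 0.163, 0.159]
tcp_rot: [-3.141, -0.0, 0.176]
ft_force: [-1.8, -0.1, 3.9]
gripper_width: 0.238
```

```bash
python3 -m creep '[[0,0,0.001,0,0,0,0]]'; python3 -m creep '[[0,0,0.001,0,0,0,0]]';python3 -m creep '[[0,0,0.001,0,0,0,0]]'; python3 -m creep '[[0,0,0.001,0,0,0,0]]';python3 -m creep '[[0,0,0.001,0,0,0,0]]'
```

```text
clock: 16.0
ee_pos: [0.5516, 0.1631, 0.1583]
tcp_rot: [-3.141, -0.0, 0.176]
ft_force: [-2.1, -0.9, 4.2]
gripper_width: 0.241
clock: 16.1
ee_pos: [0.5516, 0.163, 0.1575]
tcp_rot: [-3.141, -0.0, 0.176]
ft_force: [-1.7, -1.0, 4.5]
gripper_width: 0.242
clock: 16.2
ee_pos: [0.5516, 0.1631, 0.1567]
tcp_rot: [-3.141, -0.0, 0.176]
ft_force: [-2.3, -0.2, 4.1]
gripper_width: 0.241
clock: 16.3
ee_pos: [0.5516, 0.1631, 0.1558]
tcp_rot: [-3.141, -0.001, 0.176]
ft_force: [-1.6, -1.2, 4.0]
gripper_width: 0.238
clock: 16.4
ee_pos: [0.5516, 0.1631, 0.1548]
tcp_rot: [-3.141, -0.001, 0.176]
ft_force: [-1.6, -1.0, 4.4]
gripper_width: 0.24
```

The disc is yielding at about 5 N and the probe keeps sinking, so well_a looks clear. Continuing down to the floor.

```bash
python3 -m creep '[[0,0,0.001,0,0,0,0],[0,0,0.001,0,0,0,0],[0,0,0.001,0,0,0,0]]'; python3 -m creep '[[0,0,0.001,0,0,0,0],[0,0,0.001,0,0,0,0],[0,0,0.001,0,0,0,0]]';python3 -m creep '[[0,0,0.001,0,0,0,0]]'; python3 -m creep '[[0,0,0.001,0,0,0,0]]';python3 -m creep '[[0,0,0.001,0,0,0,0]]'
```

```text
clock: 16.7
ee_pos: [0.5516, 0.1631, 0.1516]
tcp_rot: [-3.141, -0.001, 0.176]
ft_force: [-1.0, 0.3, 3.8]
gripper_width: 0.244
clock: 17.0
ee_pos: [0.5516, 0.1631, 0.1482]
tcp_rot: [-3.141, -0.0, 0.176]
ft_force: [-2.0, -0.9, 4.2]
gripper_width: 0.24
clock: 17.1
ee_pos: [0.5516, 0.163, 0.1472]
tcp_rot: [-3.141, -0.001, 0.176]
ft_force: [-1.6, -0.2, 4.7]
gripper_width: 0.245
clock: 17.2
ee_pos: [0.5516, 0.1631, 0.1461]
tcp_rot: [-3.141, -0.001, 0.176]
ft_force: [-1.5, 0.0, 4.0]
gripper_width: 0.244
clock: 17.3
ee_pos: [0.5516, 0.1631, 0.1449]
tcp_rot: [-3.141, -0.0, 0.176]
ft_force: [-1.8, -0.6, 3.9]
gripper_width: 0.24
```

```bash
python3 -m creep '[[0,0,0.001,0,0,0,0]]'; python3 -m creep '[[0,0,0.001,0,0,0,0]]';python3 -m creep '[[0,0,0.001,0,0,0,0]]'; python3 -m creep '[[0,0,0.001,0,0,0,0]]';python3 -m creep '[[0,0,0.001,0,0,0,0]]'
```

```text
clock: 17.4
ee_pos: [0.5516, 0.163, 0.1439]
tcp_rot: [-3.141, -0.0, 0.176]
ft_force: [-2.6, -0.9, 4.8]
gripper_width: 0.242
clock: 17.5
ee_pos: [0.5516, 0.163, 0.1428]
tcp_rot: [-3.141, -0.0, 0.176]
ft_force: [-1.5, 0.2, 3.9]
gripper_width: 0.242
clock: 17.6
ee_pos: [0.5516, 0.163, 0.1417]
tcp_rot: [-3.141, -0.001, 0.176]
ft_force: [-1.8, -0.7, 3.9]
gripper_width: 0.243
clock: 17.7
ee_pos: [0.5516, 0.1631, 0.1406]
tcp_rot: [-3.141, -0.0, 0.176]
ft_force: [-2.3, -0.5, 3.8]
gripper_width: 0.24
clock: 17.8
ee_pos: [0.5516, 0.163, 0.1395]
tcp_rot: [-3.141, -0.0, 0.176]
ft_force: [-1.1, -0.3, 3.8]
gripper_width: 0.238
```

```bash
python3 -m creep '[[0,0,0.001,0,0,0,0]]'; python3 -m creep '[[0,0,0.001,0,0,0,0]]';python3 -m creep '[[0,0,0.001,0,0,0,0]]'; python3 -m creep '[[0,0,0.001,0,0,0,0]]'
```

```text
clock: 17.9
ee_pos: [0.5516, 0.163, 0.1384]
tcp_rot: [-3.141, -0.001, 0.176]
ft_force: [-2.7, -0.3, 4.3]
gripper_width: 0.243
clock: 18.0
ee_pos: [0.5516, 0.1631, 0.1373]
tcp_rot: [-3.141, -0.0, 0.176]
ft_force: [-1.9, 1.0, 4.4]
gripper_width: 0.239
clock: 18.1
ee_pos: [0.5516, 0.1631, 0.1362]
tcp_rot: [-3.141, -0.001, 0.176]
ft_force: [-1.6, -0.6, 3.0]
gripper_width: 0.24
clock: 18.2
ee_pos: [0.5516, 0.163, 0.1351]
tcp_rot: [-3.141, -0.001, 0.176]
ft_force: [-1.7, -0.4, 3.8]
gripper_width: 0.241
```

```bash
python3 -m creep '[[0,0,0.001,0,0,0,0]]'; python3 -m creep '[[0,0,0.001,0,0,0,0]]'; python3 - <<'E'
from h import *
w=calib('wrist');s=env.state();im,d=env.capture('wrist')
save('w14z',cv2.resize(im[180:330,200:350],None,fx=4,fy=4,interpolation=cv2.INTER_CUBIC))
p=np.array(s['ee_pos']);M=R.from_euler('xyz',s['tcp_rot']).as_matrix()
for h in (.073,.089,.092): print(h,proj(w,p+M@[0,-.006,.1107-h],True))
print('rim far',proj(w,[.5513,.163-.010,.11],True),'rim near cam',proj(w,[.5495,.173,.11],True))
E
```

```text
clock: 18.3
ee_pos: [0.5516, 0.1631, 0.134]
tcp_rot: [-3.141, -0.0, 0.176]
ft_force: [-2.2, -0.3, 3.6]
gripper_width: 0.241
clock: 18.4
ee_pos: [0.5517, 0.1631, 0.1332]
tcp_rot: [-3.141, -0.001, 0.176]
ft_force: [-1.8, -1.5, 11.5]
gripper_width: 0.244
0.073 [274.99039723 238.80429878]
0.089 [274.96530826 250.05806225]
0.092 [274.96014874 252.37288036]
rim far [271.1124599  273.63517594] rim near cam [274.08311252 242.14139071]
```

View pics/w14z.png

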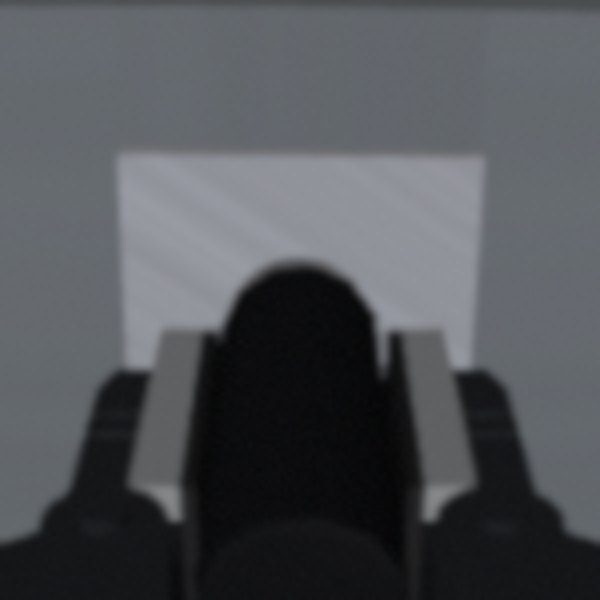

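The floor was reached at TCP z 0.133 with 11.5 N. The handle's underside is now just above the rim, which hides the rings in this view. I'll press firmly to about 16 N and hold.

```bash
python3 -m creep '[[0,0,0.001,0,0,0,0]]'; python3 -m creep '[[0,0,0.001,0,0,0,0]]';
```

```text
clock: 18.55
ee_pos: [0.552, 0.1632, 0.1329]
tcp_rot: [-3.141, -0.002, 0.176]
ft_force: [-4.3, -0.2, 14.8]
gripper_width: 0.239
clock: 18.65
ee_pos: [0.5522, 0.1632, 0.1328]
tcp_rot: [-3.141, -0.002, 0.176]
ft_force: [-5.9, -1.1, 16.3]
gripper_width: 0.242
```

```bash
python3 -m creep '[[-0.0005,0,-0.0003,0,0,0,0]]'; python3 - <<'E'
from h import *
print(env.state()['ft_force'])
c=calib('scene');im,d=env.capture('scene'); save('s14z',cv2.resize(im[170:270,290:390],None,fx=6,fy=6,interpolation=cv2.INTER_CUBIC))
E
```

```text
clock: 18.75
ee_pos: [0.5518, 0.1631, 0.1335]
tcp_rot: [-3.141, -0.002, 0.176]
ft_force: [-2.4, -0.5, 4.5]
gripper_width: 0.239
[-2.37414053 -0.50059382  4.53315115]
```

View pics/s14z.png

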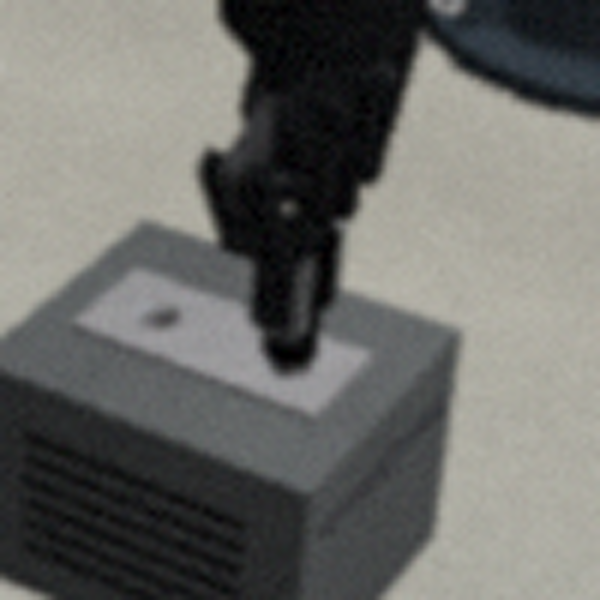

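The scene view shows the handle's lower end at zoom (288,360), a few millimetres above the rim of well_a, so the probe is deep in. Releasing.

```bash
python3 -m creep '[[0,0,0,0,0,0,0.03],[0,0,0,0,0,0,0.04],[0,0,0,0,0,0,0.06],[0,0,0,0,0,0,0.07],[0,0,0,0,0,0,0.07],[0,0,0,0,0,0,0.07]]'
python3 - <<'E'
from h import *
w=calib('wrist');im,d=env.capture('wrist'); save('w15',im)
E
```

```text
clock: 19.4
ee_pos: [0.5518, 0.1631, 0.1322]
tcp_rot: [-3.141, -0.002, 0.176]
ft_force: [-0.4, 1.0, 0.1]
gripper_width: 0.818
```

View pics/w15.png

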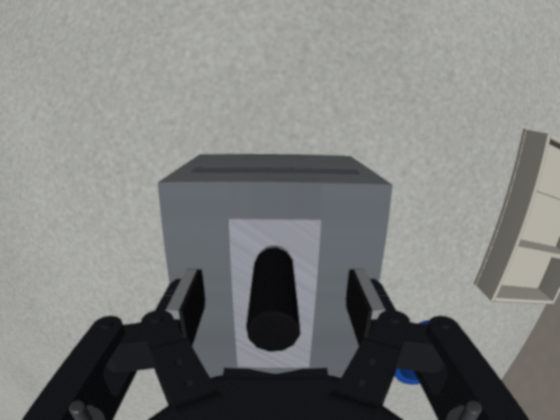

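Released: both pads are clear and the handle stands at (273,290). Retreating straight up.

```bash
python3 -m creep '[[0,0,-0.02,0,0,0,0.085],[0,0,-0.03,0,0,0,0.085],[0,0,-0.04,0,0,0,0.085],[0,0,-0.045,0,0,0,0.085],[0,0,-0.03,0,0,0,0.085]]'
python3 -m creep '[[0.02,-0.04,0,0,0,0,0.085],[-0.04,-0.03,0,0,0,0,0.085],[-0.04,-0.03,0,0,0,0,0.085],[-0.04,-0.02,0,0,0,0,0.085],[0,0,0,0,0,0,0.085],[0,0,0,0,0,0,0.085]]'
python3 - <<'E'
from h import *
for n in ('scene','top','wrist'):
    w=calib(n);im,d=env.capture(n); save(n+'16',im)
    if n=='scene': save('s16z',cv2.resize(im[150:270,220:380],None,fx=5,fy=5,interpolation=cv2.INTER_CUBIC))
    if n=='top': save('t16z',cv2.resize(im[170:260,200:380],None,fx=4.4,fy=4.4,interpolation=cv2.INTER_CUBIC))
E
```

```text
clock: 19.95
ee_pos: [0.5494, 0.1625, 0.2981]
tcp_rot: [3.142, 0.007, 0.176]
ft_force: [1.3, 0.0, 0.3]
gripper_width: 0.995
clock: 20.55
ee_pos: [0.4288, 0.267, 0.3009]
tcp_rot: [-3.141, 0.002, 0.174]
ft_force: [0.8, -0.3, -0.2]
gripper_width: 0.998
```

View pics/s16z.png

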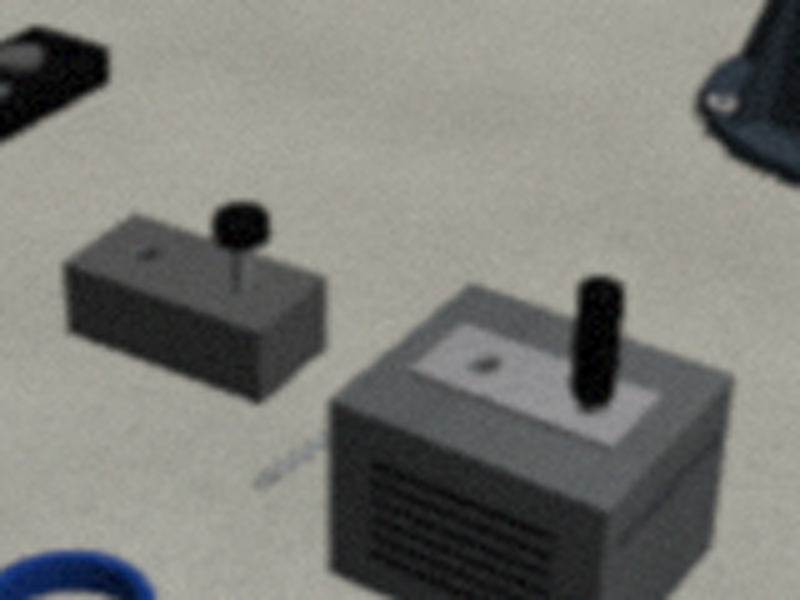

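View pics/t16z.png

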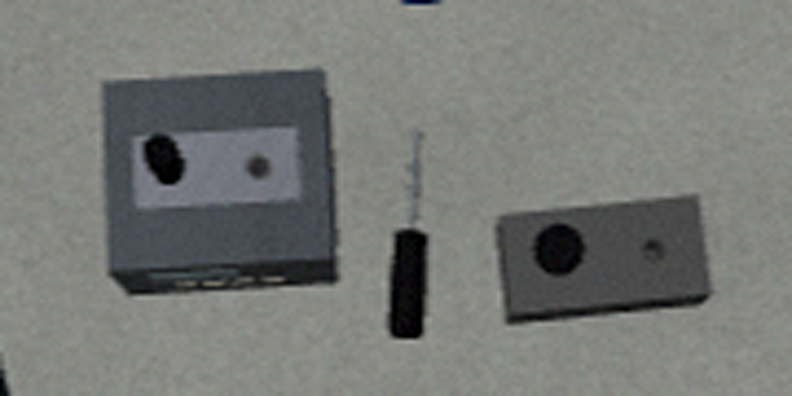

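View pics/wrist16.png

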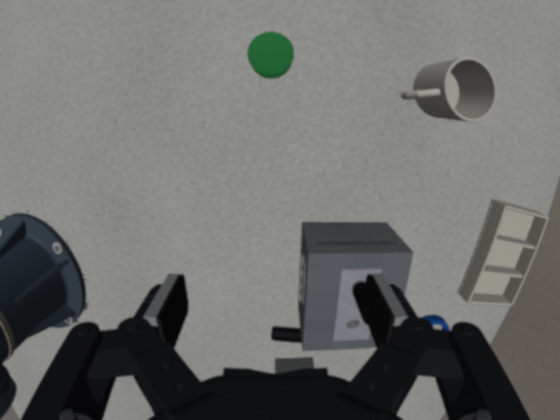

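```bash
python3 - <<'E'
from h import *
t=calib('top');s=calib('scene')
T=lambda x,y:((x+.5)/4.4-.5+200,(y+.5)/4.4-.5+170)
S=lambda x,y:((x+.5)/5-.5+220,(y+.5)/5-.5+150)
for n,a,b in [('top',(159,149),(601,287)),('handle bottom',(168,170),(592,399)),('short',(559,247),(242,218)),('well_b',(258,166),(486,364))]:
    print(n,[np.round(v,4).tolist() for v in tri([ray(t,T(*a)),ray(s,S(*b))])])
for p in ([.5497,.1651,.1761],[.5497,.1651,.1185]): print((proj(s,p)-[220,150]+.5)*5-.5, (proj(t,p)-[200,170]+.5)*4.4-.5)
E
```

```text
top [[0.5514, 0.1639, 0.1765], [0.0014, 0.0014]]
handle bottom [[0.551, 0.1646, 0.1144], [0.0012, 0.0012]]
short [[0.5287, -0.0994, 0.0974], [0.0021, 0.0021]]
well_b [[0.5602, 0.1062, 0.1111], [0.002, 0.002]]
[602.25361814 286.9745173 ] [154.90399215 152.65142031]
[592.72872409 390.97215138] [164.72685219 171.43883046]
```

Triangulation puts the handle top at z ≈ 0.176, so the tip is about 86–87 mm below the rim, matching 87.5 mm from the arm's pose. The probe is upright, the short probe hasn't moved and the robot is clear. Handing in.

```bash
python3 - <<'E'
from h import *
s=env.state(); print(s['clock'],s['ft_force'],s['ee_pos'])
print(env.close_job())
E
```

```text
20.7 [ 0.0505993   0.00135706 -0.8669382 ] [0.4298706  0.26641639 0.30063807]
the job is handed in; nothing more can be done
None
```

The long probe is standing pushed home in well_a, released, and I handed the job in at 20.7 s of the 72 s allowed.

- **well_b (blocked):** I tried it first. The probe stopped dead about 63 mm down at 16 N, and the wrist picture showed the lower ring well above the rim, so I drew the probe out.
- **well_a (clear):** The disc gave way at about 5 N and the probe reached the floor. I pressed it to about 16 N there, then let go and backed the arm away.

**Last checks:**
- **Depth:** the arm's pose puts the tip about 87.5 mm below the rim, and two camera views give 86–87 mm. Both put the rim between the rings (73 and 89 mm), about 2 mm below the upper one.
- **Position:** the handle's top and bottom line up within about 1 mm, so the probe is upright, and its axis is within about 1.5 mm of the well's measured centre.
- **Everything else:** the short probe measures where it was at the start. The screwdriver and tape look unmoved in the last pictures, and the spool and mug are still standing. I did not measure the bystanders. The robot was clear, with the force reading back near zero.

**What I couldn't confirm:** the handle hid the rings in well_a from every view, so the rim lying between them is worked out from the measured depth, not seen. The top and scene cameras disagreed with each other by about 2 mm, so I centred the probe over the wells with the wrist camera.

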